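# Rehang the washed door on the cup cabinet

## Task

The little cup cabinet's lift-off door has been washed and leans in the drying rack. Take it out of the rack, hang it, standing well open, with both of its knuckles fully down on the cabinet's two hinge pins, let go of it, then swing it shut against the seal. Leave the cups and other things lying about where they are.

Things in the scene. Friction and masses are not known exactly. Their poses are not given: they have to be found in the camera images.
- door_center (a point): Centre of the loose door's panel (half-way up, mid-width, mid-thickness): aluminium, 170 wide, 170 high, 12 thick (mm), 0.3 to 0.45 kg, nearly balanced about its middle. Axes: x through the thickness (outer face looks to -x), y across the width (knuckles at +y, free edge at -y), z up to the top edge, 85 mm from this point.
- door: The door itself; origin at the middle of the panel's lower edge, 85 mm below door_center, same axes. Starts leaning 0.52 rad (30 deg) from upright in the rack, top towards the robot, outer face up. Its top 70 mm are free of the rack on both faces: pinch it across its thickness at the middle of the top edge, tool tilted along the panel, and draw it out along its own z.
- knuckle_low (a point): Centre of the lower end of the lower knuckle's bore: at (0, 100, -65) mm from door_center in the door's axes. The two steel knuckles are tubes 21 mm outside, 13 mm bore, 22 mm long, on one axis parallel to z in the mid-plane of the panel.
- knuckle_high (a point): Centre of the lower end of the upper knuckle's bore: at (0, 100, 40) mm from door_center in the door's axes.
- free_edge (a point): Middle of the door's free edge: at (0, -85, 0) mm from door_center. A grey pull bar, 20 mm wide and 80 mm high, stands 16 mm proud of the outer face; its middle is 55 mm to -y and 25 mm below door_center, so the uppermost 70 mm of the outer face are bare.
- cabinet: Fixed white box, 200 x 200 mm, 186 mm tall, open to its -x; origin at the centre of its underside. Axes: x from the open front inwards, y to the hinge side (left, seen from the robot), z up. The hinge axis is 16 mm in front of the front face, 5 mm inside the left side. The shut door has the cabinet's axes; open by an angle a it is turned by -a about z (free edge swings out to -x).
- pin_low (a point): Centre of the shoulder of the lower hinge pin, where the lower knuckle rests; cabinet's axes; 32 mm above the table. Both pins are 10.4 mm thick and stand straight up 24 mm from a 20 mm wide shoulder, the last 8 mm tapering to a 3 mm tip. The knuckles have 1.3 mm play all round. The door turns with light friction and stays where it is left; nothing latches.
- pin_high (a point): The same point of the upper pin, straight above the lower one, 137 mm above the table. Its bracket is 10 mm thick, so the lower knuckle must be brought in from the side, beneath it: with the door 30 to 65 mm above its seated height it clears the pin tips and this bracket. Seated, the door's lower edge is 12 mm and its top edge 182 mm above the table.
- closed_edge (a point): Where free_edge stands when the door is shut against the black rubber seal strip on the right front edge of the cabinet: 185 mm to -y of the hinge axis in the cabinet's axes, 97 mm above the table.
- rack: Fixed drying rack: 150 x 150 mm grey base, two steel uprights, a ledge and a 12 mm lip that hold the door's lower edge 34 mm above the table, 35 mm to +x of the base's centre. Origin at the centre of its underside; the door leans to the rack's -x, and the door's y axis points to the rack's -y.
- cup_a: Bystander, to be left alone: a lidded kraft-paper cup, 85 mm across, 73 mm tall. Origin at its underside's centre.
- cup_b: Bystander, to be left alone: another such cup. Origin at its underside's centre.
- cup_c: Bystander, to be left alone: another such cup. Origin at its underside's centre.
- spray: Bystander, to be left alone: a white plastic bottle, 60 mm across, 170 mm tall. Origin at its underside's centre.
- lids: Bystander, to be left alone: a stack of round cup lids, 86 mm across, 36 mm tall. Origin at its underside's centre.
- spatula: Bystander, to be left alone: a spatula, 200 mm long, lying flat. Origin at its middle, on the table.
Mind the look-alikes: they are no part of the job. Of the things that look like the door, the largest one is meant.

How it is judged:
On the way:
1. the door hangs fully down on both pins, standing open by more than 0.5 rad, let go of (horizontal distance between knuckle_low and pin_low below 0.004 m and z of knuckle_low in the frame of pin_low between -0.005 and 0.005 m and horizontal distance between knuckle_high and pin_high below 0.004 m and z of knuckle_high in the frame of pin_high between -0.005 and 0.005 m and angle between door_center's own z axis and vertical below 0.07 rad and angle between the x axis of door_center and the x axis of pin_low, either way round above 0.5 rad and contact force between door and the fingers below 0.1 N), for 0.2 s.
At the end, for the whole second after the job is handed in: Both knuckles are fully down on their pins (bore centres within 4 mm sideways and 5 mm in height of the shoulders), the door stands upright within 4 degrees, its free edge is within 15 mm of its closed place at the seal, and it is at rest (horizontal distance between knuckle_low and pin_low below 0.004 m and z of knuckle_low in the frame of pin_low between -0.005 and 0.005 m and horizontal distance between knuckle_high and pin_high below 0.004 m and z of knuckle_high in the frame of pin_high between -0.005 and 0.005 m and angle between door_center's own z axis and vertical below 0.07 rad and horizontal distance between free_edge and closed_edge below 0.015 m and linear speed of door below 0.03 m/s and angular speed of door below 0.2 rad/s); the robot touches nothing.
It fails at once if a bystander was moved by more than 30 mm (distance of any of cup_a, cup_b, cup_c, spray, lids, spatula from where it was at the start of the episode above 0.03 m).
It fails at once if a cup, the bottle or the lids were tipped (angle between any of cup_a, cup_b, cup_c, spray, lids's own z axis and vertical above 0.5 rad).
It also fails if it takes over 72 s, if anything falls off the work surface, if the arm or the gripper's body presses on something with over 40 N, if the wrist force passes 120 N, or if a joint passes its speed limit or range.

## Robot

A 6-joint arm with a two-finger parallel gripper is mounted at the origin on the work surface. World frame = base frame: x ahead of the robot, y to its left, z up, the work surface at z = 0. Lengths are in m, angles in rad, forces in N, time in s.
With the tool pointing down it reaches from about 0.325 to 0.875 m from the base axis. Payload 4.4 kg.
Tool frame: the origin (TCP) lies at the very end of the fingers, on their centre line; the grasp point (between the pads) lies manip.hold_point_z behind it (manip.hold_point_z is the distance from the TCP to the grasp point, in m); z points along the fingers, y is the direction in which the jaws open and shut (so a half turn about z gives the same grasp; the last joint's range is limited). The gripper opens to 85 mm and grips with 20 to 120 N. Pads are 22 mm wide; open, the fingers measure 114 mm over their backs; the gripper's body (76 mm by 85 mm) begins 54 mm behind the grasp point. The pads swing forward as they close: fully open they stand 13 mm farther back than shut.
Start: joints at [0.96, 0.207, 1.542, -0, 1.393, -0.15], TCP at [0.256, 0.515, 0.231] pointing down, gripper open.
Joint ranges: [-2.73, 2.73], [-0.86, 2.22], [0.23, 2.46], [-1.11, 4.25], [0.08, 2.63], [-2.82, 2.82]. Speed limits (rad/s): [2.79, 2.79, 3.14, 3.14, 3.14, 3.14].

## Interface

Orientations are given as a unit quaternion [x, y, z, w].
In Python, from workcell import manip, eyes gives the robot as it stands. The module is installed in compiled form; this text tells all that it offers.
- The arm moves only by the tool send_rows, never from a script. Its argument "plan" is a list of rows, each a list of 4 numbers: the shift along the tool's x, y, z in m, then the turn about the tool's z in rad. A call has 1 to 20 rows; each row is the pose to reach, as a shift and turn from the pose measured when the call began, along the tool's axes at that moment; what a row does not reach only later rows make up. A row lasts 1/12 s, in which the tool goes at most 41.7 mm and 7.16 degrees, less where a joint would pass 70% of its speed; a pose out of reach is approached as far as the arm can. A call with a gripper value outside its range is refused whole. "fingers" is the gripper command: -1 is shut, 1 is fully open, values between are in proportion, set as the call begins (left out, the last holds). The fingers move at their own pace and stop on an object; "newtons" is the grip in N (left out, the last holds). Time passes only in rows, so rows that repeat a pose let the fingers close. It gives the time, the measured TCP pose, the force and the opening at its end, in the units of the state.
- manip.sense(): the state, without advancing time (a new reading comes with each control period).
- eyes.read_camera(name): name is "scene" or "top" or "wrist"; returns the picture (420x560x3 uint8, red, green, blue); there is no depth.
- eyes.camera_params(name): a dict with "mtx" (3x3 intrinsics, pixels), "k1" (the pictures are not rectified: a ray, as slopes to the right and down, at radius r is drawn at 1 + k1 r^2 times it, then the intrinsics apply), "world_from_camera" (4x4, takes a point from camera to world coordinates). Camera axes: x right, y up, looking along -z (the intrinsics and any distortion apply to the point x, -y, -z); pixel columns grow to the right and rows downward; lengths in m; the calibration is good to about 2 mm. A picture is of the moment at which its call begins: read the wrist's pose just before it. camera_params takes no time and is no camera call; for the wrist camera it gives the pose at the moment of the call.
- manip.job_done(): hands the job in, once; it reports no verdict.
The state is a dict: "t": time; "q": joint angles; "joint_vel": joint speeds; "joint_efforts": joint torques, N m; "ee_pos": TCP position; "ee_rot": TCP orientation; "force": force on the tool from outside, world axes, zero at the start; "wrist_torque": the same for the moment, N m; "opening": opening from 0.0 (shut) to 1.0 (fully open).
Only numpy, scipy, OpenCV 4.12 (cv2) and the standard library are available. Lean on these libraries where they do the work, as an engineer would, in place of code of your own. Each camera call takes 0.05 s, during which the arm holds its last target.

## Working session

There is one attempt and no reset: what is moved stays moved. The work goes in short steps, Python scripts to look and compute and a tool call to move; the robot and the scene stay as the last step left them, time stands still between calls to the robot, and variables do not carry over. Pictures are saved under pics/ and viewed, and the job is handed in when it is done.

Besides the shell and the picture viewer there is one more tool, called in YAML: its name, and indented under it one key for each argument. send_rows: Moves the arm, as the interface text tells. Its arguments: {"type":"object","properties":{"plan":{"type":"array"},"fingers":{"type":"number"},"newtons":{"type":"number"}},"required":["plan"]}

```bash
mkdir -p pics; ls; python3 - <<'E'
from workcell import manip, eyes
import cv2
for n in ["scene","top","wrist"]:
    p=eyes.camera_params(n); im=eyes.read_camera(n)
    cv2.imwrite(f"pics/{n}0.png",im[:,:,::-1])
    print(n,p)
print(manip.sense(), manip.hold_point_z)
E
```

```text
pics
scene {'mtx': array([[482.59838227,   0.        , 274.33152381],
       [  0.        , 482.59838227, 203.75049925],
       [  0.        ,   0.        ,   1.        ]]), 'k1': -0.13687603698219786, 'world_from_camera': array([[-0.74142311, -0.52362508,  0.41965288,  1.05562842],
       [ 0.67102477, -0.58243886,  0.45879269,  0.57162464],
       [ 0.00418679,  0.62175698,  0.78319904,  1.11349476],
       [ 0.        ,  0.        ,  0.        ,  1.        ]])}
top {'mtx': array([[506.34459009,   0.        , 285.28274094],
       [  0.        , 506.34459009, 205.20395618],
       [  0.        ,   0.        ,   1.        ]]), 'k1': -0.0743489557481, 'world_from_camera': array([[-1.64870685e-02,  9.95321548e-01, -9.52008024e-02,
         3.46531705e-01],
       [-9.99855894e-01, -1.60267649e-02,  5.59772695e-03,
        -1.10239308e-03],
       [ 4.04577737e-03,  9.52793734e-02,  9.95442350e-01,
         1.59407121e+00],
       [ 0.00000000e+00,  0.00000000e+00,  0.00000000e+00,
         1.00000000e+00]])}
wrist {'mtx': array([[313.09563265,   0.        , 277.02075364],
       [  0.
[... 364 characters left out ...]
     ,  1.        ]])}
{'t': 0.15, 'q': array([ 9.59498194e-01,  2.07247574e-01,  1.54263039e+00,  2.53753813e-05,
        1.39352285e+00, -1.50486699e-01]), 'joint_vel': array([-0.00018368, -0.00169501, -0.00399219,  0.00040733,  0.00238997,
       -0.00038736]), 'joint_efforts': array([ 6.39918962e-04, -3.83508468e+01, -2.92038542e+01, -1.98600328e-04,
        6.69891830e-03,  1.47310908e-05]), 'ee_pos': array([0.25534018, 0.51453381, 0.2303771 ]), 'ee_rot': array([ 2.28374634e-01,  9.73572909e-01, -8.34646878e-04, -3.47683366e-04]), 'force': array([ 0.14644831, -0.19975967, -0.84209124]), 'wrist_torque': array([-0.0338526 , -0.03341827,  0.02921253]), 'opening': 0.9996942362365456} 0.0187
```

View pics/scene0.png

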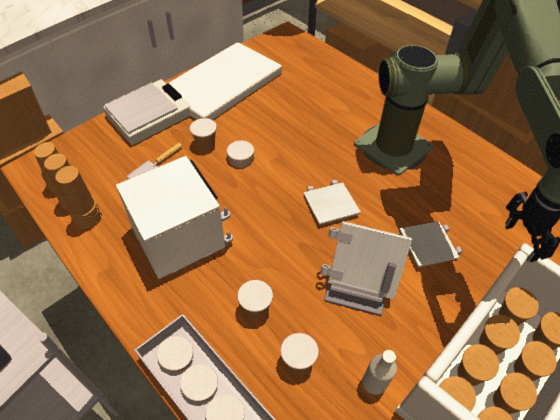

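View pics/top0.png

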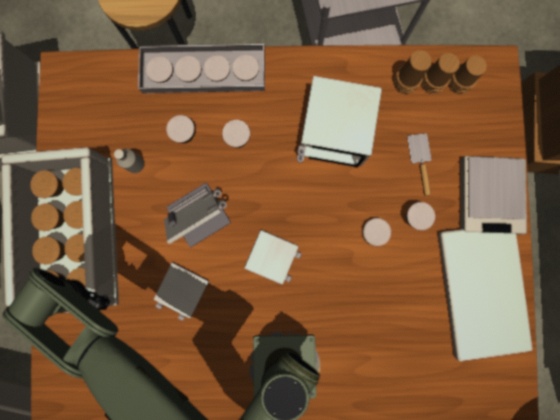

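View pics/wrist0.png

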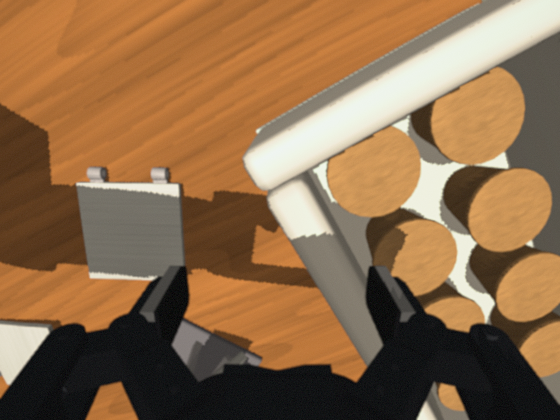

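```bash
cat > h.py <<'E'
import numpy as np, cv2
from workcell import manip, eyes
from scipy.spatial.transform import Rotation as R
def proj(P,X):
    X=np.atleast_2d(X).astype(float); T=np.linalg.inv(P['world_from_camera'])
    c=X@T[:3,:3].T+T[:3,3]; s=np.c_[c[:,0],-c[:,1]]/(-c[:,2:3]); r2=(s**2).sum(1,keepdims=True)
    s=s*(1+P['k1']*r2); K=P['mtx']; return np.c_[s[:,0]*K[0,0]+K[0,2], s[:,1]*K[1,1]+K[1,2]]
def ray(P,uv):
    K=P['mtx']; p=np.array([(uv[0]-K[0,2])/K[0,0],(uv[1]-K[1,2])/K[1,1]]); s=p.copy()
    for _ in range(20): s=p/(1+P['k1']*(s@s))
    d=P['world_from_camera'][:3,:3]@np.array([s[0],-s[1],-1]); return P['world_from_camera'][:3,3],d/np.linalg.norm(d)
def onplane(P,uv,z):
    o,d=ray(P,uv); return o+d*(z-o[2])/d[2]
def tri(rays):
    A=sum(np.eye(3)-np.outer(d,d) for o,d in rays); b=sum((np.eye(3)-np.outer(d,d))@o for o,d in rays); return np.linalg.solve(A,b)
def crop(im,x0,y0,w,h,s,name):
    c=im[y0:y0+h,x0:x0+w]; cv2.imwrite(name,cv2.resize(c[:,:,::-1],None,fx=s,fy=s,interpolation=cv2.INTER_CUBIC))
E
python3 - <<'E'
import cv2
from h import *
t=cv2.imread('pics/top0.png')[:,:,::-1]; s=cv2.imread('pics/scene0.png')[:,:,::-1]
crop(t,150,170,100,75,8,'pics/t_rack.png'); crop(t,285,65,110,110,5,'pics/t_cab.png')
crop(s,310,215,110,105,5.5,'pics/s_rack.png'); crop(s,110,150,130,130,4.6,'pics/s_cab.png')
E
```

```text
(no output)
```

View pics/t_rack.png

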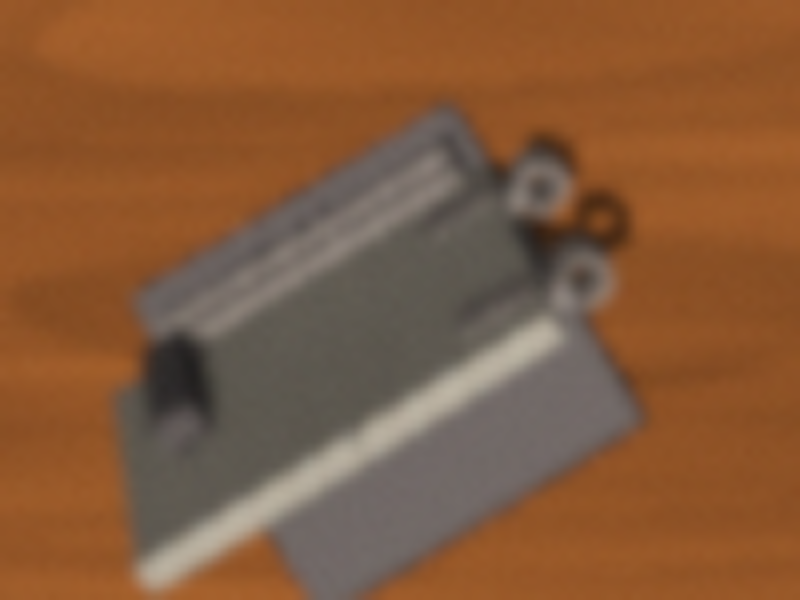

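View pics/t_cab.png

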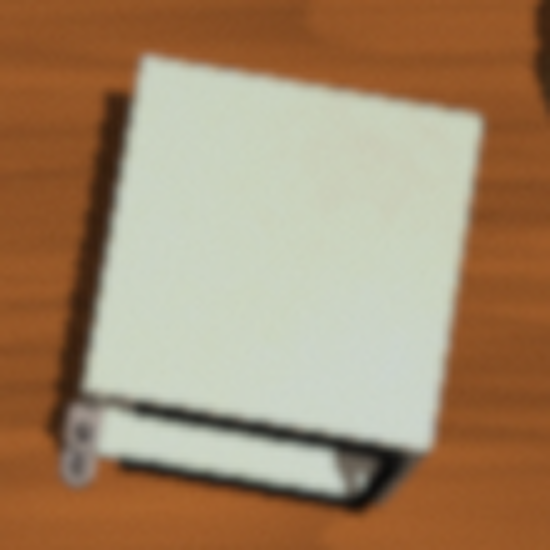

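View pics/s_rack.png

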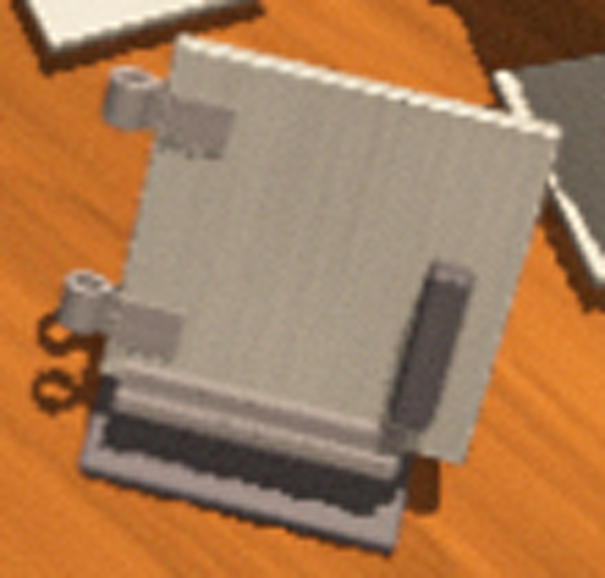

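View pics/s_cab.png

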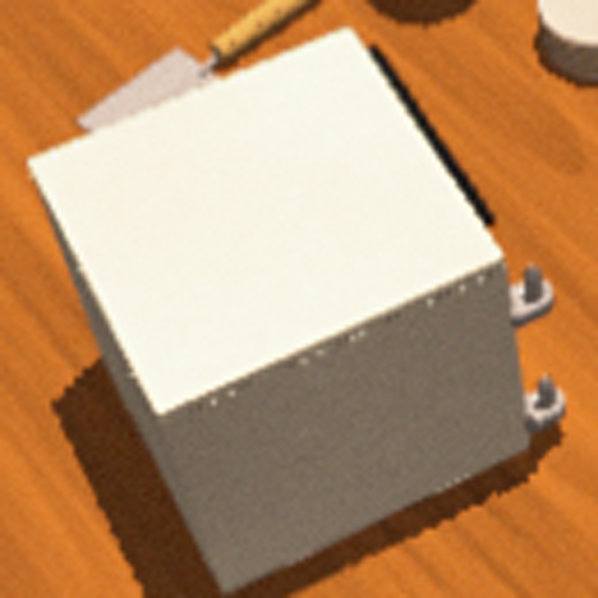

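```bash
python3 - <<'E'
from h import *
Pt=eyes.camera_params('top');Ps=eyes.camera_params('scene')
f=lambda L,x,y,s:[((u+.5)/s-.5+x,(v+.5)/s-.5+y) for u,v in L]
ct=f([(147,55),(484,118),(432,450),(84,394)],285,65,5)
cs=f([(30,160),(350,28),(503,258),(163,413)],110,150,4.6)  # backleft? 
A=np.array([onplane(Pt,p,.186) for p in ct]); B=np.array([onplane(Ps,p,.186) for p in cs])
print('top',A.round(4)); print('scene',B.round(4))
for Q in (A,B): print(Q.mean(0).round(4),[round(np.linalg.norm(Q[i]-Q[i-1]),4) for i in range(4)])
print('pins top', [onplane(Pt,p,z).round(4) for p,z in zip(f([(85,428),(76,464)],285,65,5),(.161,.056))])
print('pins scene', [onplane(Ps,p,z).round(4) for p,z in zip(f([(532,267),(545,377)],110,150,4.6),(.161,.056))])
# door
dt=f([(150,573),(557,333)],150,170,8); ds=f([(557,132),(181,42)],310,215,5.5)
for a,b in zip(dt,ds):
    r=[ray(Pt,a),ray(Ps,b)]; X=tri(r); print('door top edge',X.round(4),[np.linalg.norm(np.cross(X-o,d)).round(4) for o,d in r], onplane(Pt,a,.181).round(4),onplane(Ps,b,.181).round(4))
E
```

```text
top [[ 0.8547 -0.0979  0.186 ]
 [ 0.8151 -0.2913  0.186 ]
 [ 0.6212 -0.254   0.186 ]
 [ 0.6562 -0.0575  0.186 ]]
scene [[ 0.8185 -0.2907  0.186 ]
 [ 0.625  -0.2523  0.186 ]
 [ 0.6636 -0.0579  0.186 ]
 [ 0.8549 -0.0949  0.186 ]]
[ 0.7368 -0.1752  0.186 ] [np.float64(0.2026), np.float64(0.1974), np.float64(0.1974), np.float64(0.1996)]
[ 0.7405 -0.174   0.186 ] [np.float64(0.1991), np.float64(0.1973), np.float64(0.1983), np.float64(0.1949)]
pins top [array([ 0.6417, -0.0587,  0.161 ]), array([ 0.6409, -0.0569,  0.056 ])]
pins scene [array([ 0.6451, -0.0593,  0.161 ]), array([ 0.6449, -0.0601,  0.056 ])]
door top edge [0.3861 0.3192 0.1807] [np.float64(0.0003), np.float64(0.0003)] [0.3859 0.3194 0.181 ] [0.3866 0.3191 0.181 ]
door top edge [0.4689 0.176  0.1768] [np.float64(0.0011), np.float64(0.0011)] [0.4678 0.1764 0.181 ] [0.4722 0.1769 0.181 ]
```

send_rows:
  plan:
    - [-0.01, -0.005, -0.02, 0.03]
    - [-0.04, -0.022, -0.03, 0.1]
    - [-0.075, -0.042, -0.03, 0.18]
    - [-0.11, -0.061, -0.03, 0.26]
    - [-0.145, -0.08, -0.03, 0.34]
    - [-0.18, -0.1, -0.03, 0.42]
    - [-0.215, -0.119, -0.03, 0.5]
    - [-0.25, -0.139, -0.03, 0.56]
    - [-0.272, -0.151, -0.03, 0.585]
    - [-0.279, -0.155, -0.03, 0.585]
    - [-0.279, -0.155, -0.03, 0.585]
    - [-0.279, -0.155, -0.03, 0.585]
  fingers: 1
  newtons: 30

```text
t: 1.15
ee_pos: [0.4359, 0.2519, 0.2602]
ee_rot: [0.5, 0.866, -0.001, -0.001]
force: [0.3, -0.7, -0.2]
opening: 1.001
```

```bash
python3 - <<'E'
from h import *
s=manip.sense(); M=R.from_quat(s['ee_rot']).as_matrix(); print(s['t'],s['ee_pos'].round(4),M.round(4).tolist(),s['q'].round(3))
P=eyes.camera_params('wrist'); im=eyes.read_camera('wrist'); cv2.imwrite('pics/w1.png',im[:,:,::-1])
E
```

```text
1.15 [0.4359 0.2519 0.2602] [[-0.5009, 0.8655, -0.0022], [0.8655, 0.5009, -0.0009], [0.0003, -0.0024, -1.0]] [ 0.352  0.032  1.675 -0.     1.437 -0.173]
```

View pics/w1.png

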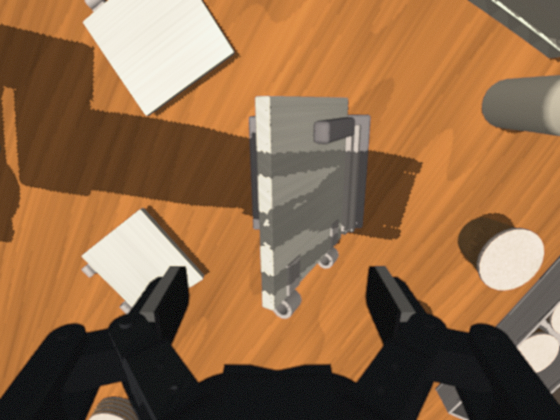

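```bash
python3 - <<'E'
from h import *
s=manip.sense(); M=R.from_quat(s['ee_rot']).as_matrix(); P=eyes.camera_params('wrist')
print('cam in tool', (M.T@(P['world_from_camera'][:3,3]-s['ee_pos'])).round(4))
e=[onplane(P,p,.181) for p in [(263,97),(268,308)]]
print(e, np.mean(e,0), np.linalg.norm(e[0]-e[1]))
for x in e: print((M.T@(x-s['ee_pos'])).round(4))
E
```

```text
cam in tool [ 0.0821  0.0002 -0.1421]
[array([0.3843274 , 0.32143681, 0.181     ]), array([0.47046128, 0.17711215, 0.181     ])] [0.42739434 0.24927448 0.181     ] 0.16807335654538594
[ 0.0854 -0.0096  0.0794]
[-0.0827 -0.0076  0.0793]
```

send_rows:
  plan:
    - [0.001, 0.002, 0.01, 0]
    - [0.001, 0.002, 0.035, 0]
    - [0.001, 0.002, 0.06, 0]
    - [0.001, 0.002, 0.085, 0]
    - [0.001, 0.002, 0.105, 0]
    - [0.001, 0.002, 0.114, 0]
    - [0.001, 0.002, 0.115, 0]

```text
t: 1.78
ee_pos: [0.4337, 0.2546, 0.1423]
ee_rot: [0.498, 0.867, -0.003, -0.003]
force: [-0.8, -0.7, 0.5]
opening: 0.999
```

send_rows:
  plan:
    - [0, 0, 0, 0]
    - [0, 0, 0, 0]
    - [0, 0, 0, 0]
    - [0, 0, 0, 0]
    - [0, 0, 0, 0]
    - [0, 0, 0, 0]
    - [0, 0, 0, 0]
    - [0, 0, 0, 0]
    - [0, 0, 0, 0]
    - [0, 0, 0, 0]
  fingers: -0.3
  newtons: 30

```text
t: 2.62
ee_pos: [0.4369, 0.2562, 0.1455]
ee_rot: [0.498, 0.867, 0.001, -0.0]
force: [-0.3, 1.8, 5.4]
opening: 0.357
```

```bash
python3 - <<'E'
from h import *
s=manip.sense(); print(s['ee_pos'].round(4),s['opening'],s['force'],s['wrist_torque'])
cv2.imwrite('pics/w2.png',eyes.read_camera('wrist')[:,:,::-1])
im=eyes.read_camera('scene');crop(im,300,150,180,160,4.4,'pics/s2.png')
E
```

```text
[0.4369 0.2562 0.1455] 0.35698589868696257 [-0.31411502  1.78173577  5.44351211] [ 0.58760682 -0.58308469  0.07053628]
```

View pics/s2.png

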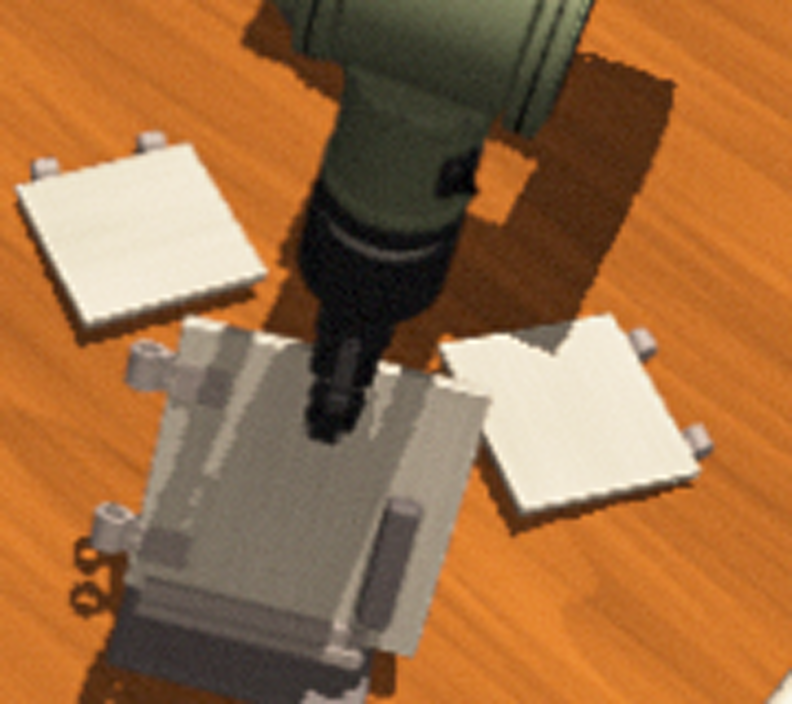

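View pics/w2.png

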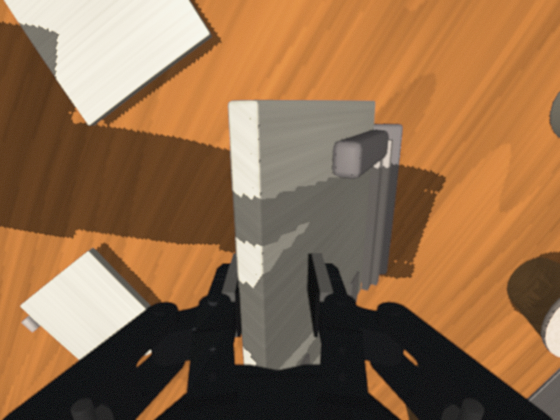

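send_rows:
  plan:
    - [0, 0, 0, 0]
    - [0, 0, 0, 0]
    - [0, 0, 0, 0]
    - [0, 0, 0, 0]
    - [0, 0, 0, 0]
    - [0, 0, 0, 0]
  fingers: -1
  newtons: 30

```text
t: 3.22
ee_pos: [0.441, 0.2584, 0.1494]
ee_rot: [0.498, 0.867, 0.006, 0.003]
force: [0.7, 3.4, 6.1]
opening: 0.322
```

```bash
python3 - <<'E'
from h import *
s=manip.sense(); print(s['ee_pos'].round(4),s['opening'],s['force'],s['wrist_torque'])
cv2.imwrite('pics/w3.png',eyes.read_camera('wrist')[:,:,::-1])
E
```

```text
[0.441  0.2584 0.1494] 0.3224556429091899 [0.71171871 3.421973   6.09174102] [ 0.93340107 -0.91003475  0.07025342]
```

View pics/w3.png

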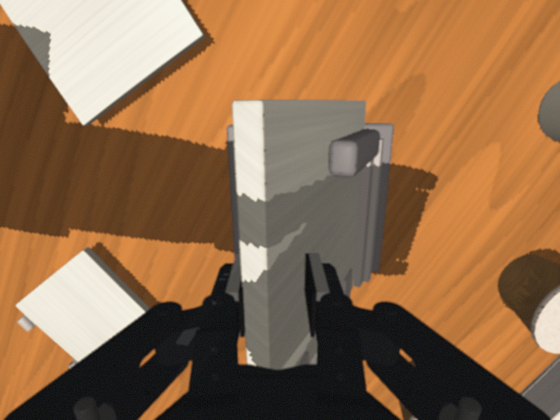

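send_rows:
  plan:
    - [0, -0.002, -0.004, 0]
    - [0, -0.005, -0.009, 0]
    - [0, -0.008, -0.014, 0]
    - [0, -0.01, -0.02, 0]
    - [0, -0.012, -0.028, 0]
    - [0, -0.012, -0.038, 0]
    - [0, -0.012, -0.048, 0]
    - [0, -0.012, -0.058, 0]
    - [0, -0.012, -0.068, 0]
    - [0, -0.012, -0.078, 0]
    - [0, -0.012, -0.088, 0]
    - [0, -0.012, -0.098, 0]
    - [0, -0.012, -0.108, 0]
    - [0, -0.012, -0.118, 0]
    - [0, -0.012, -0.128, 0]
    - [0, -0.012, -0.136, 0]
    - [0, -0.012, -0.14, 0]
    - [0, -0.012, -0.14, 0]
  newtons: 35

```text
t: 4.77
ee_pos: [0.4296, 0.2516, 0.2904]
ee_rot: [0.498, 0.867, 0.007, 0.003]
force: [0.4, -0.1, -3.9]
opening: 0.132
```

```bash
python3 - <<'E'
from h import *
s=manip.sense(); print(s['ee_pos'].round(4),s['opening'],s['force'],s['wrist_torque'])
cv2.imwrite('pics/w4.png',eyes.read_camera('wrist')[:,:,::-1])
im=eyes.read_camera('scene');crop(im,300,130,180,170,4.4,'pics/s4.png')
E
```

```text
[0.4296 0.2516 0.2904] 0.13213443134937902 [ 0.40380116 -0.07851261 -3.90112552] [-0.0168765   0.00132669  0.00519904]
```

View pics/w4.png

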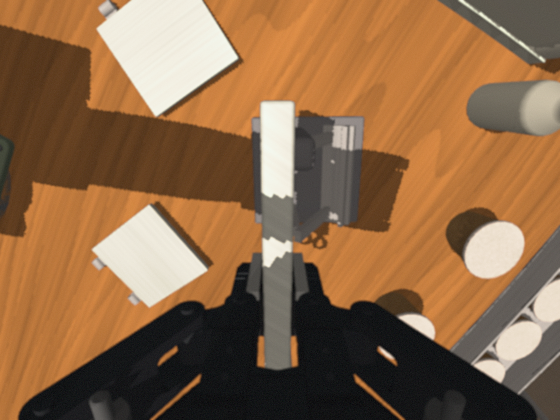

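View pics/s4.png

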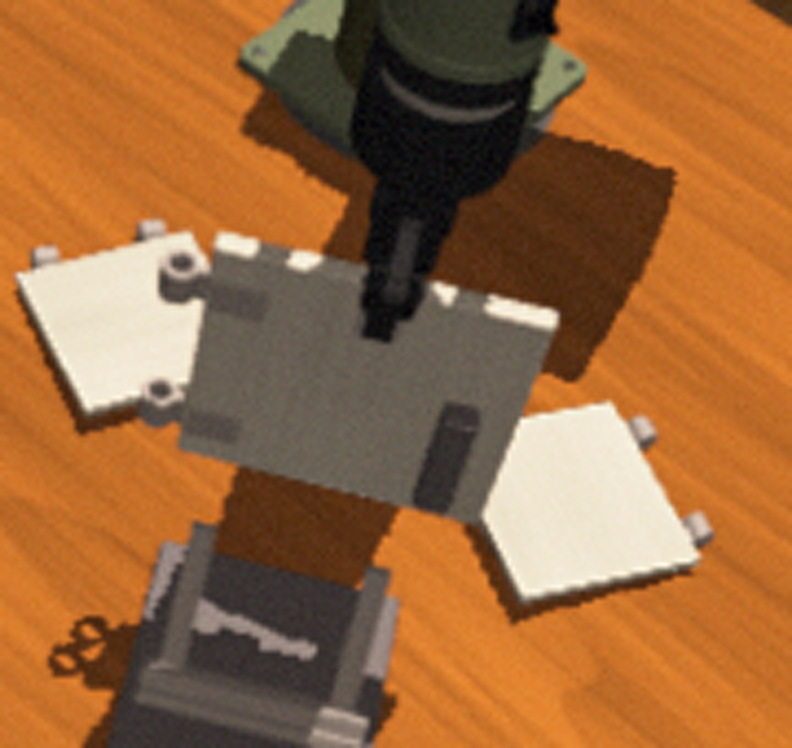

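```bash
python3 - <<'E'
from h import *
im=eyes.read_camera('top');crop(im,150,160,120,90,6.6,'pics/t5.png')
s=manip.sense();M=R.from_quat(s['ee_rot']).as_matrix();print(M.round(4), s['ee_pos'])
Ps=eyes.camera_params('scene');f=lambda u,v:((u+.5)/4.4-.5+300,(v+.5)/4.4-.5+130)
# plane of door: through grip, normal=tool y
n=M[:,1];c=s['ee_pos']
for nm,uv in dict(topK=(217,240),topF=(557,318),kh=(181,262),kl=(160,390),botF=(483,520),botK=(180,452)).items():
    o,d=ray(Ps,f(*uv)); X=o+d*(n@(c-o))/(n@d); print(nm,X.round(4),(M.T@(X-c)).round(4))
E
```

```text
[[-0.5034  0.864   0.0092]
 [ 0.864   0.5034  0.0066]
 [ 0.0011  0.0113 -0.9999]] [0.4286691  0.25121086 0.28850221]
topK [0.4727 0.1749 0.3196] [-0.0881  0.     -0.0312]
topF [0.3875 0.321  0.3225] [ 0.0811 -0.     -0.0339]
kh [0.4809 0.1614 0.2973] [-0.1038  0.     -0.0089]
kl [0.4815 0.1627 0.1912] [-0.1032  0.      0.0972]
botF [0.3877 0.3247 0.1489] [0.084  0.     0.1397]
botK [0.4734 0.1777 0.1407] [-0.0862  0.      0.1477]
```

View pics/t5.png

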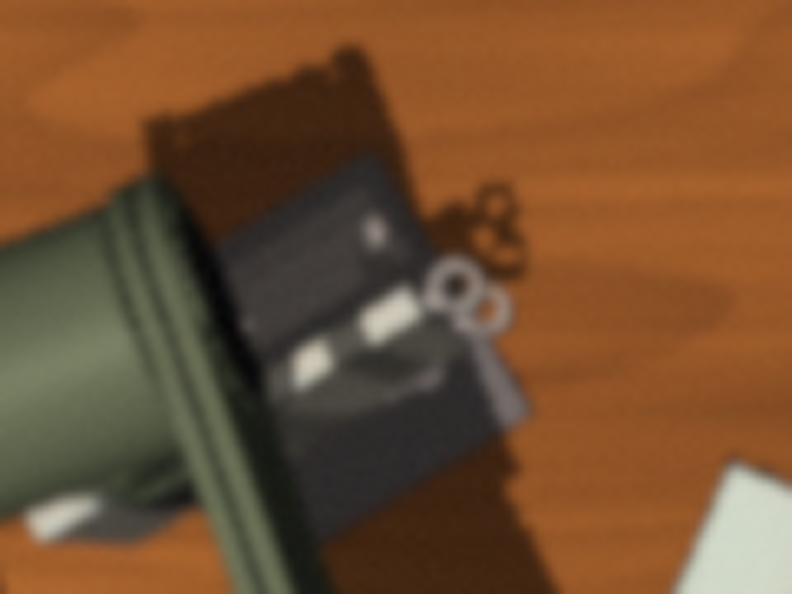

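send_rows:
  plan:
    - [0, 0, -0.005, 0]
    - [-0.006, -0.002, -0.01, 0]
    - [-0.018, -0.006, -0.01, -0.03]
    - [-0.036, -0.012, -0.01, -0.08]
    - [-0.056, -0.018, -0.01, -0.14]
    - [-0.076, -0.024, -0.01, -0.2]
    - [-0.096, -0.031, -0.01, -0.27]
    - [-0.116, -0.037, -0.01, -0.34]
    - [-0.136, -0.044, -0.005, -0.41]
    - [-0.156, -0.05, 0.005, -0.48]
    - [-0.176, -0.056, 0.017, -0.55]
    - [-0.196, -0.063, 0.03, -0.62]
    - [-0.216, -0.069, 0.043, -0.69]
    - [-0.236, -0.075, 0.056, -0.76]
    - [-0.253, -0.081, 0.069, -0.81]
    - [-0.265, -0.085, 0.08, -0.84]
    - [-0.272, -0.087, 0.088, -0.855]
    - [-0.275, -0.088, 0.092, -0.858]
    - [-0.275, -0.088, 0.092, -0.858]
    - [-0.275, -0.088, 0.092, -0.858]
  newtons: 60

```text
t: 6.58
ee_pos: [0.492, -0.0301, 0.1955]
ee_rot: [0.093, 0.996, 0.004, 0.004]
force: [-0.4, 0.5, -4.2]
opening: 0.126
```

```bash
python3 - <<'E'
from h import *
s=manip.sense();M=R.from_quat(s['ee_rot']).as_matrix();print(M.round(4), s['ee_pos'],s['opening'],s['q'].round(2),s['force'])
im=eyes.read_camera('top');cv2.imwrite('pics/top6.png',im[:,:,::-1]);crop(im,250,110,100,75,8,'pics/t6.png')
im=eyes.read_camera('scene');cv2.imwrite('pics/scene6.png',im[:,:,::-1]);crop(im,180,130,133,100,6,'pics/s6.png')
E
```

```text
[[-0.9827  0.1847  0.0093]
 [ 0.1848  0.9828  0.0069]
 [-0.0078  0.0085 -0.9999]] [ 0.49199244 -0.03008525  0.19553387] 0.12558279440309794 [-0.24  0.06  1.79  0.01  1.29 -1.63] [-0.42165653  0.48170097 -4.24985516]
```

View pics/t6.png

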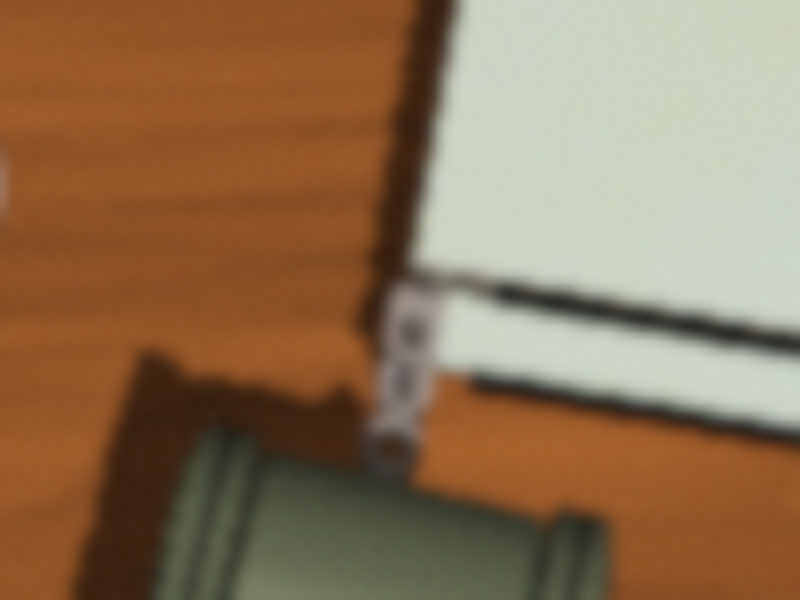

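View pics/s6.png

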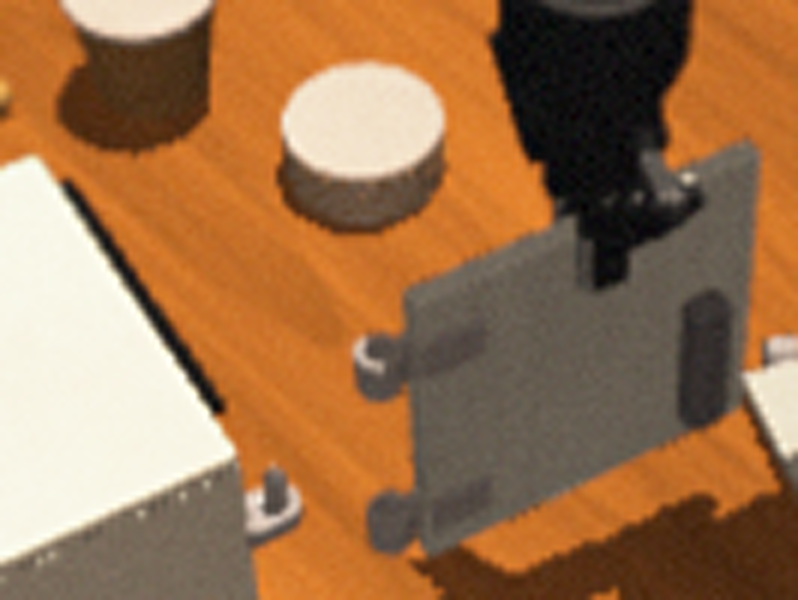

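```bash
python3 - <<'E'
from h import *
s=manip.sense();M=R.from_quat(s['ee_rot']).as_matrix();c=s['ee_pos']
Ps=eyes.camera_params('scene');Pt=eyes.camera_params('top')
fs=lambda u,v:((u+.5)/6-.5+180,(v+.5)/6-.5+130); ft=lambda u,v:((u+.5)/8-.5+250,(v+.5)/8-.5+110)
for nm,z in dict(hi=-.010,lo=.096).items(): print('pred',nm,c+M@[-.1035,0,z])
X=tri([ray(Ps,fs(378,350)),ray(Pt,ft(391,450))]);print(X)
print('sc hi',onplane(Ps,fs(378,350),.2055),'lo',onplane(Ps,fs(387,503),.0995));print('top hi',onplane(Pt,ft(391,450),.2055))
print('pin sc',onplane(Ps,fs(274,469),.161),'top',onplane(Pt,ft(413,332),.161),onplane(Pt,ft(403,388),.056))
E
```

```text
pred hi [ 0.59403291 -0.04884318  0.20710746]
pred lo [ 0.59517068 -0.04815328  0.10111581]
[ 0.59095556 -0.04925018  0.20290743]
sc hi [ 0.59389151 -0.04963429  0.2055    ] lo [ 0.59360382 -0.05161377  0.0995    ]
top hi [ 0.58862737 -0.04725258  0.2055    ]
pin sc [ 0.64531093 -0.05907838  0.161     ] top [ 0.63923145 -0.05747061  0.161     ] [ 0.63881157 -0.0573108   0.056     ]
```

send_rows:
  plan:
    - [-0.005, 0, 0, 0]
    - [-0.015, 0, 0, 0]
    - [-0.027, 0, 0, 0]
    - [-0.038, 0, 0, 0]
    - [-0.047, 0, 0, 0]
    - [-0.051, 0, 0, 0]
    - [-0.052, 0, 0, 0]
    - [-0.052, 0, 0, 0]
    - [-0.052, 0, 0, 0]

```text
t: 7.43
ee_pos: [0.5431, -0.0391, 0.1963]
ee_rot: [0.092, 0.996, 0.004, 0.005]
force: [-0.2, -1.0, -4.2]
opening: 0.133
```

```bash
python3 - <<'E'
from h import *
s=manip.sense();print(s['ee_pos'],s['ee_rot'],s['force'])
im=eyes.read_camera('top');crop(im,270,120,67,50,12,'pics/t7.png')
im=eyes.read_camera('scene');crop(im,180,160,80,80,9,'pics/s7.png')
E
```

```text
[ 0.54306625 -0.03911896  0.19634041] [0.09219369 0.99572364 0.00380274 0.00450599] [-0.16868775 -0.9676692  -4.21271181]
```

View pics/t7.png

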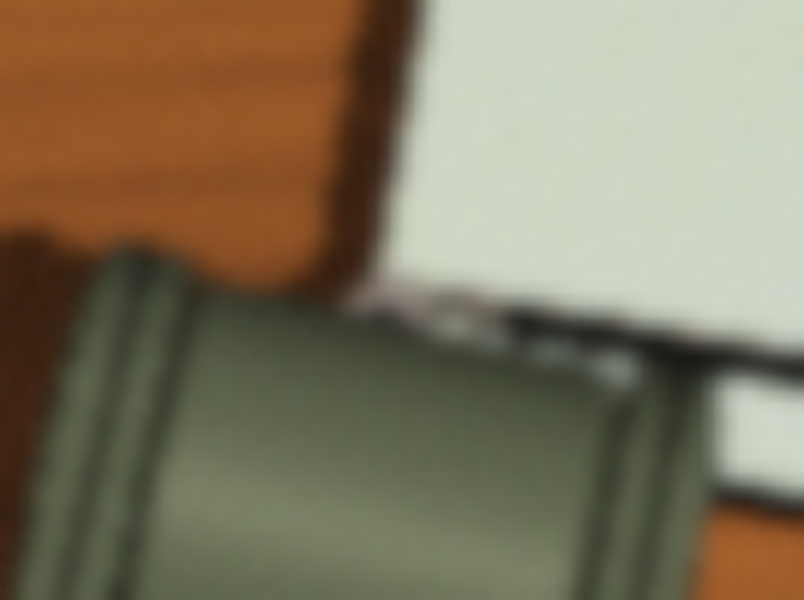

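View pics/s7.png

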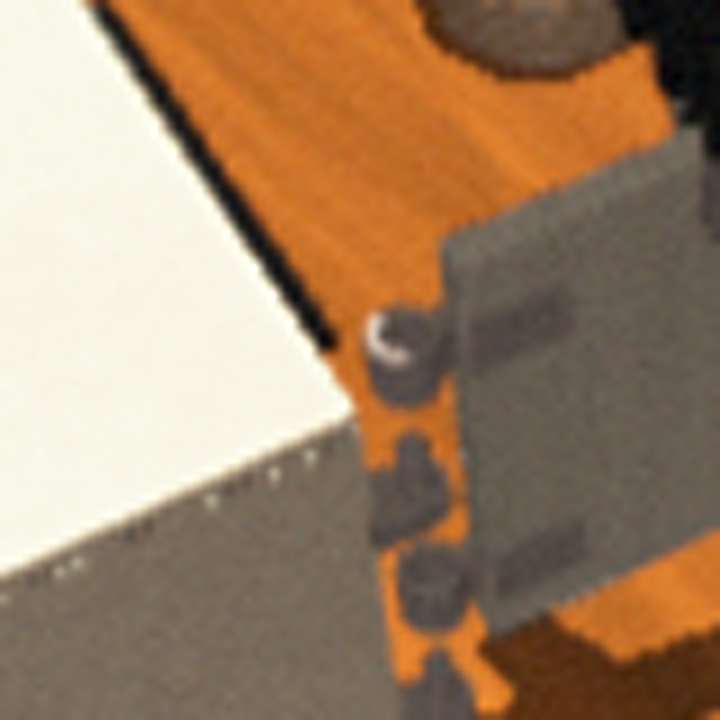

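```bash
python3 - <<'E'
from h import *
Ps=eyes.camera_params('scene');s=manip.sense();M=R.from_quat(s['ee_rot']).as_matrix();c=s['ee_pos']
fs=lambda u,v:((u+.5)/9-.5+180,(v+.5)/9-.5+160)
hi=c+M@[-.1035,0,-.010];lo=c+M@[-.1035,0,.096];print('pred',hi,lo, (c+M@[-.1035,0,.118]))
a=onplane(Ps,fs(403,335),hi[2]);b=onplane(Ps,fs(415,437),.161);print(a,b,b-a)
a=onplane(Ps,fs(433,563),lo[2]);b=onplane(Ps,fs(437,655),.056);print(a,b,b-a)
# sanity: bottoms of silhouettes: axis direction
for z,uv in ((.161,0),): pass
P=[hi,lo,[.645,-.0592,.161],[.645,-.0592,.056]]
px=proj(Ps,P); print(((px+.5-[180,160])*9-.5).round(1))
E
```

```text
pred [ 0.64461235 -0.05821524  0.2073356 ] [ 0.64567186 -0.05750369  0.10134328] [ 0.64589176 -0.05735601  0.07934488]
[ 0.64585092 -0.05636889  0.2073356 ] [ 0.64524893 -0.05748049  0.161     ] [-0.00060199 -0.0011116  -0.0463356 ]
[ 0.64451703 -0.05723722  0.10134328] [ 0.64647654 -0.05813112  0.056     ] [ 0.00195951 -0.0008939  -0.04534328]
[[402.3 328.7]
 [429.3 564.6]
 [411.9 432.9]
 [438.6 650.1]]
```

send_rows:
  plan:
    - [-0.0005, -0.001, 0.003, 0]
    - [-0.0005, -0.001, 0.008, 0]
    - [-0.0005, -0.001, 0.013, 0]
    - [-0.0005, -0.001, 0.018, 0]
    - [-0.0005, -0.001, 0.022, 0]
    - [-0.0005, -0.001, 0.025, 0]
    - [-0.0005, -0.001, 0.028, 0]
    - [-0.0005, -0.001, 0.03, 0]
    - [-0.0005, -0.001, 0.03, 0]

```text
t: 8.28
ee_pos: [0.5433, -0.0401, 0.1659]
ee_rot: [0.092, 0.996, 0.004, 0.004]
force: [0.1, 0.2, -3.5]
opening: 0.128
```

```bash
python3 - <<'E'
from h import *
s=manip.sense();print(s['ee_pos'],s['ee_rot'],s['force'],s['wrist_torque'])
im=eyes.read_camera('scene');crop(im,180,160,80,80,9,'pics/s8.png')
E
```

```text
[ 0.54332787 -0.04005199  0.16591699] [0.09225819 0.99571905 0.00370691 0.00427306] [ 0.10897694  0.18237947 -3.49881304] [-0.01040578  0.05384146 -0.04672667]
```

View pics/s8.png

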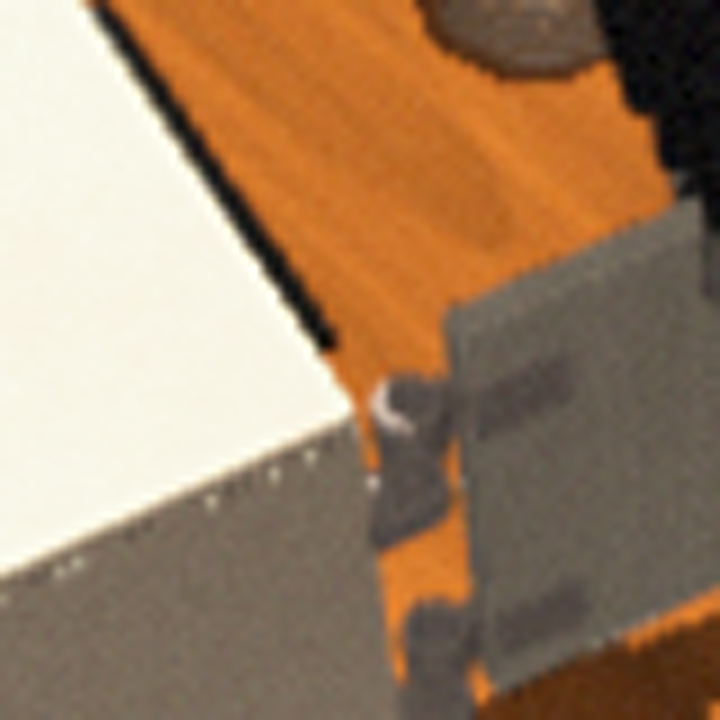

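send_rows:
  plan:
    - [0, 0, 0.003, 0]
    - [0, 0, 0.006, 0]
    - [0, 0, 0.009, 0]
    - [0, 0, 0.012, 0]
    - [0, 0, 0.014, 0]
    - [0, 0, 0.014, 0]

```text
t: 8.83
ee_pos: [0.5434, -0.0401, 0.1515]
ee_rot: [0.092, 0.996, 0.004, 0.004]
force: [-0.1, -1.4, -5.6]
opening: 0.134
```

```bash
python3 - <<'E'
from h import *
s=manip.sense();print(s['ee_pos'],s['ee_rot'],s['force'],s['wrist_torque'])
E
```

```text
[ 0.54336214 -0.04006612  0.15149322] [0.09232405 0.99571372 0.00365446 0.0041353 ] [-0.06741276 -1.41103427 -5.593622  ] [-0.45743348  0.20011633 -0.13699243]
```

send_rows:
  plan:
    - [0, 0, 0.001, 0]
    - [0, 0, 0.002, 0]
    - [0, 0, 0.003, 0]
    - [0, 0, 0.003, 0]
    - [0, 0, 0.003, 0]

```text
t: 9.25
ee_pos: [0.5433, -0.0401, 0.149]
ee_rot: [0.092, 0.996, 0.004, 0.004]
force: [-3.9, -0.6, 0.1]
opening: 0.132
```

```bash
python3 - <<'E'
from h import *
s=manip.sense();print(s['ee_pos'],s['ee_rot'],s['force'],s['wrist_torque'])
im=eyes.read_camera('scene');crop(im,180,160,80,80,9,'pics/s9.png')
E
```

```text
[ 0.54332615 -0.04007806  0.14899912] [0.09230405 0.995716   0.00356897 0.00410679] [-3.86541117 -0.57125957  0.09725936] [-0.34158947  0.62110812 -0.19250989]
```

View pics/s9.png

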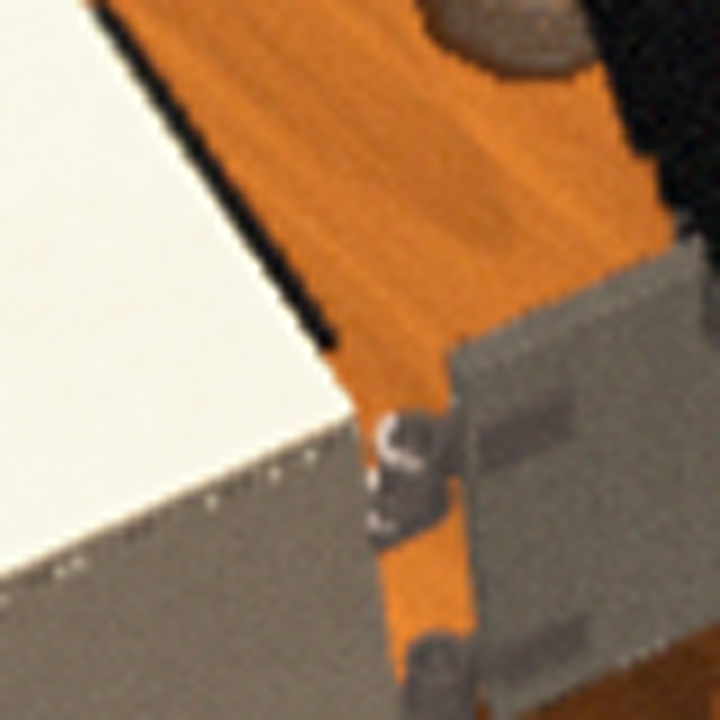

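send_rows:
  plan:
    - [0, 0, 0.001, 0]
    - [0, 0, 0.002, 0]
    - [0, 0, 0.0025, 0]
    - [0, 0, 0.0025, 0]

```text
t: 9.63
ee_pos: [0.5433, -0.0401, 0.1488]
ee_rot: [0.092, 0.996, 0.003, 0.004]
force: [-9.9, 0.2, 11.2]
opening: 0.132
```

send_rows:
  plan:
    - [0, 0, 0, 0]
    - [0, 0, 0, 0]
    - [0, 0, 0, 0]
    - [0, 0, 0, 0]
    - [0, 0, 0, 0]
    - [0, 0, 0, 0]
  fingers: -0.2

```text
t: 10.13
ee_pos: [0.5434, -0.04, 0.1486]
ee_rot: [0.092, 0.996, 0.004, 0.004]
force: [0.1, -1.1, 0.1]
opening: 0.398
```

```bash
python3 - <<'E'
from h import *
s=manip.sense();print(s['ee_pos'],s['ee_rot'],s['force'],s['wrist_torque'],s['opening'])
im=eyes.read_camera('scene');crop(im,180,160,80,80,9,'pics/s10.png')
cv2.imwrite('pics/w10.png',eyes.read_camera('wrist')[:,:,::-1])
E
```

```text
[ 0.54343257 -0.03995976  0.1485939 ] [0.09219937 0.99572543 0.00355302 0.00418517] [ 0.09849755 -1.13863743  0.08671243] [-0.05732312  0.02400188 -0.00011813] 0.3982244237516843
```

View pics/s10.png

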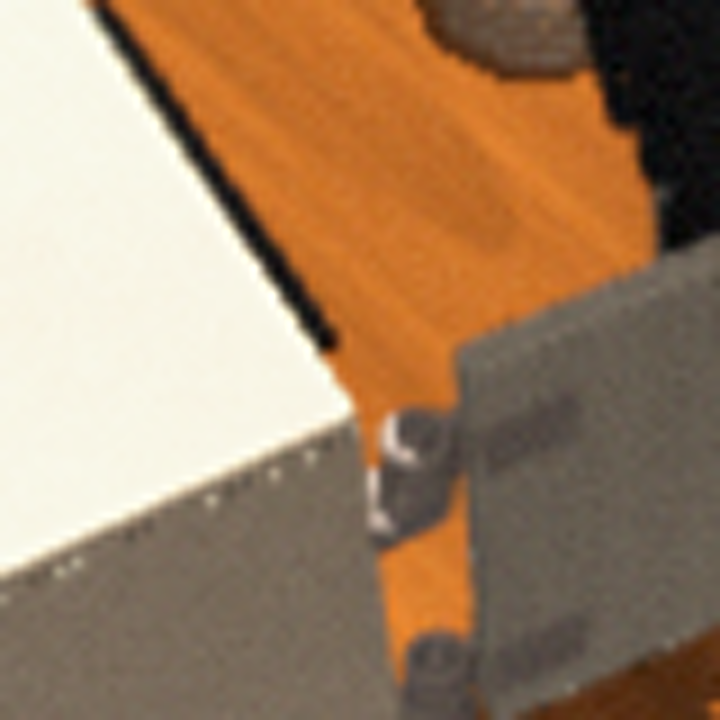

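View pics/w10.png

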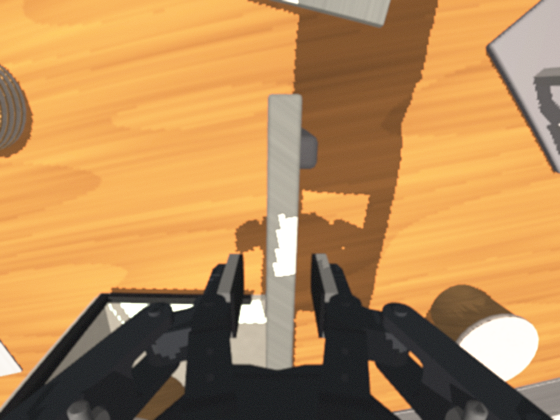

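```bash
python3 - <<'E'
from h import *
Ps=eyes.camera_params('scene')
P=[[.6453,-.0577,z] for z in (.161,.159,.164,.056,.054,.059)]
px=proj(Ps,P); print(((px+.5-[180,160])*9-.5).round(1))
P=eyes.camera_params('wrist'); s=manip.sense()
# top edge strip width at far end: 267..301 px at row 97
for z in (.180,.182,.185,.19):
    a=[onplane(P,q,z) for q in ((268.,96),(301.,96),(265.5,365),(293.5,365))]; print(z,np.linalg.norm(a[0]-a[1]),np.linalg.norm(a[2]-a[3]),a[0].round(4),a[1].round(4))
E
```

```text
[[414.4 436.6]
 [414.9 441. ]
 [413.6 430. ]
 [441.  653.7]
 [441.5 657.6]
 [440.3 647.9]]
0.18 0.011032695169332593 0.01286157040793578 [ 0.4601 -0.0274  0.18  ] [ 0.4621 -0.0165  0.18  ]
0.182 0.01083215539829517 0.01262778742515577 [ 0.4601 -0.0273  0.182 ] [ 0.4621 -0.0167  0.182 ]
0.185 0.010531345741739057 0.012277112950985785 [ 0.4602 -0.0273  0.185 ] [ 0.4621 -0.0169  0.185 ]
0.19 0.010029996314145527 0.011692655494035798 [ 0.4603 -0.0272  0.19  ] [ 0.4621 -0.0173  0.19  ]
```

send_rows:
  plan:
    - [0, -0.001, -0.005, 0]
    - [0, -0.002, -0.02, 0]
    - [0, -0.002, -0.04, 0]
    - [0, -0.002, -0.06, 0]
    - [0, -0.002, -0.075, 0]
    - [0.01, 0.01, -0.08, 0]
    - [0.02, 0.035, -0.08, 0]
    - [0.0265, 0.06, -0.08, 0]
    - [0.0265, 0.075, -0.08, 0]
    - [0.0265, 0.08, -0.08, 0]
    - [0.0265, 0.08, -0.08, 0]

```text
t: 11.15
ee_pos: [0.5306, 0.0445, 0.2287]
ee_rot: [0.091, 0.996, 0.004, 0.004]
force: [0.7, -1.2, -0.2]
opening: 0.4
```

```bash
python3 - <<'E'
from h import *
s=manip.sense();print(s['ee_pos'],s['ee_rot'],s['force'],s['opening'])
im=eyes.read_camera('scene');crop(im,180,150,110,90,7,'pics/s11.png')
im=eyes.read_camera('top');crop(im,270,120,80,80,7,'pics/t11.png')
E
```

```text
[0.53059921 0.04453262 0.22867051] [0.09093885 0.99584324 0.00356755 0.00369211] [ 0.68894006 -1.1689513  -0.19179696] 0.4004982329903384
```

View pics/s11.png

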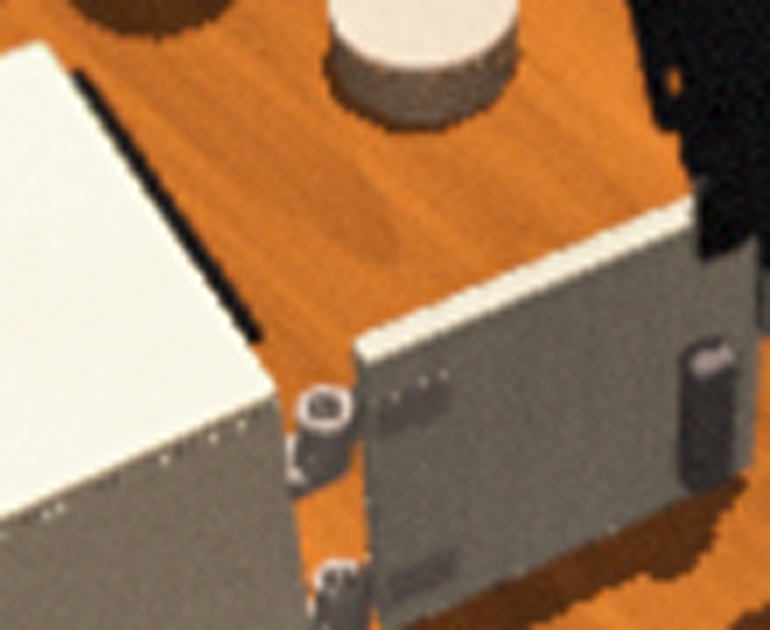

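View pics/t11.png

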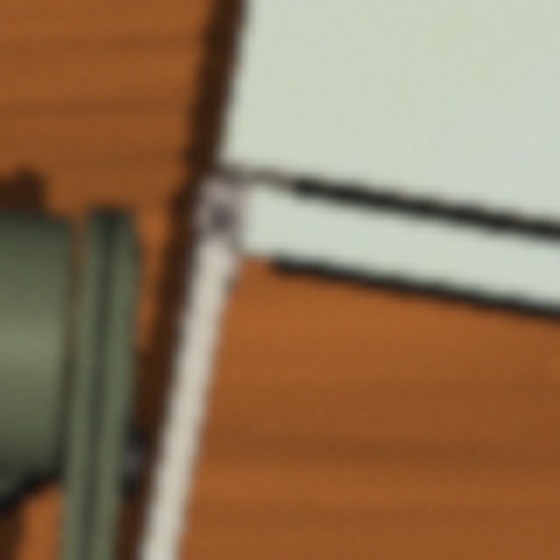

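```bash
python3 - <<'E'
from h import *
im=eyes.read_camera('scene');cv2.imwrite('pics/scene12.png',im[:,:,::-1]);crop(im,212,198,30,50,14,'pics/s12.png')
E
```

```text
(no output)
```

View pics/s12.png

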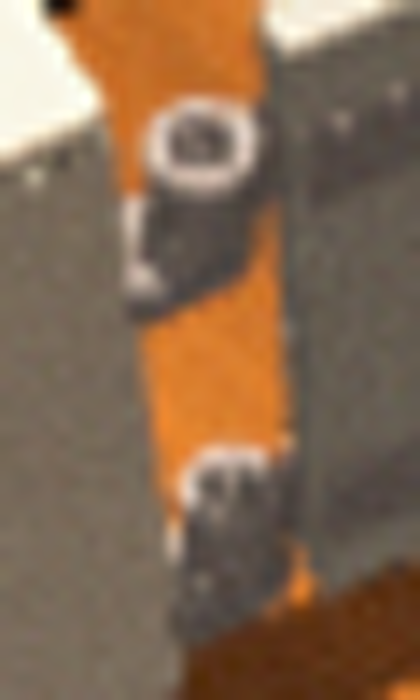

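send_rows:
  plan:
    - [0, 0, 0.005, 0]
    - [0, 0, 0.02, 0]
    - [0, 0, 0.04, 0]
    - [0, 0, 0.06, 0]
    - [0, 0, 0.075, 0]
    - [0, 0, 0.082, 0]
    - [0, 0, 0.082, 0]
    - [0, 0, 0.082, 0]
    - [0, 0, 0.082, 0]
  fingers: -1
  newtons: 30

```text
t: 12.05
ee_pos: [0.5326, 0.0425, 0.1478]
ee_rot: [0.093, 0.996, 0.003, 0.005]
force: [0.4, -0.5, 0.2]
opening: -0.004
```

```bash
python3 - <<'E'
from h import *
s=manip.sense();M=R.from_quat(s['ee_rot']).as_matrix();print(s['ee_pos'],s['force'],s['opening'],M.round(3))
print(M[:,:2].T@(s['ee_pos']-[.5434,-.040,.1486]))
E
```

```text
[0.53262265 0.04253686 0.14783045] [ 0.44854697 -0.50219272  0.15960789] -0.004004328155368209 [[-0.983  0.184  0.01 ]
 [ 0.185  0.983  0.006]
 [-0.009  0.007 -1.   ]]
[0.02583142 0.07912372]
```

send_rows:
  plan:
    - [0, -0.015, 0, 0]
    - [0, -0.035, 0, 0]
    - [0, -0.048, 0, 0]
    - [0.0005, -0.0535, 0, 0]
    - [0.0005, -0.0585, 0, 0]
    - [0.001, -0.065, 0, 0]
    - [0.0015, -0.072, 0, 0]
    - [0.002, -0.081, 0, 0]
    - [0.002, -0.0905, 0, 0]
    - [0, -0.1, 0, 0]
    - [-0.002, -0.11, 0, 0]
    - [-0.005, -0.12, 0, 0]
    - [-0.009, -0.13, 0, 0]
    - [-0.0135, -0.14, 0, 0]
    - [-0.0205, -0.15, 0, 0]
    - [-0.0225, -0.154, 0, 0]
    - [-0.0225, -0.154, 0, 0]

```text
t: 13.47
ee_pos: [0.5271, -0.1145, 0.147]
ee_rot: [0.093, 0.996, 0.003, 0.005]
force: [-1.1, -0.1, -0.1]
opening: -0.002
```

```bash
python3 - <<'E'
from h import *
s=manip.sense();M=R.from_quat(s['ee_rot']).as_matrix();print(s['ee_pos'],s['force'],s['opening'],M.round(3))
print(M[:,:2].T@(s['ee_pos']-[.5434,-.040,.1486]))
im=eyes.read_camera('scene');crop(im,130,110,160,120,5,'pics/s13.png')
im=eyes.read_camera('top');crop(im,270,120,120,90,6,'pics/t13.png')
E
```

```text
[ 0.52705111 -0.11452508  0.14699615] [-1.13226312 -0.14767017 -0.11587658] -0.002202495881378952 [[-0.982  0.186  0.011]
 [ 0.186  0.983  0.005]
 [-0.01   0.007 -1.   ]]
[ 0.00220932 -0.07627488]
```

View pics/s13.png

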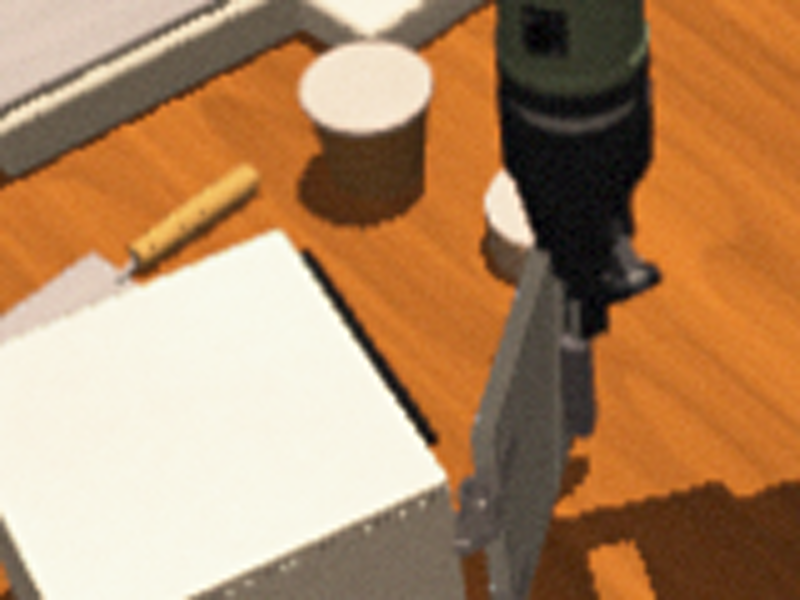

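View pics/t13.png

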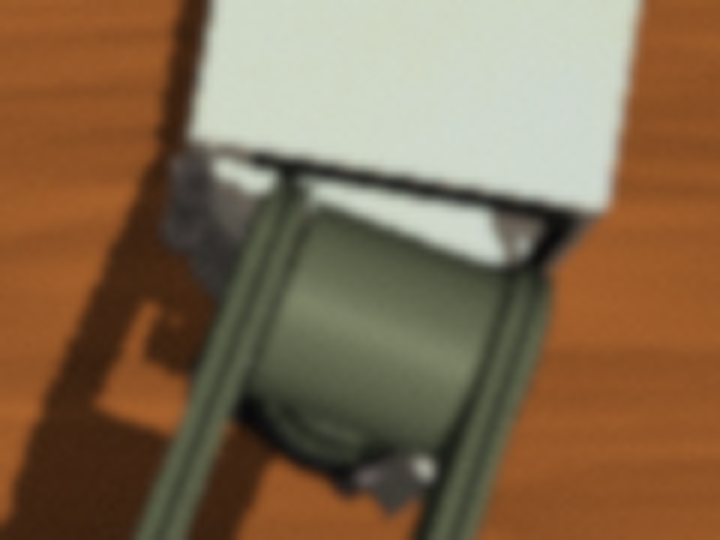

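send_rows:
  plan:
    - [-0.003, -0.005, 0, 0]
    - [-0.008, -0.012, 0, 0]
    - [-0.014, -0.019, 0, 0]
    - [-0.021, -0.025, 0, 0]
    - [-0.028, -0.03, 0, 0]
    - [-0.036, -0.036, 0, 0]
    - [-0.044, -0.04, 0, 0]
    - [-0.052, -0.044, 0, 0]
    - [-0.059, -0.047, 0, 0]
    - [-0.066, -0.05, 0, 0]
    - [-0.072, -0.052, 0, 0]
    - [-0.077, -0.053, 0, 0]
    - [-0.081, -0.054, 0, 0]
    - [-0.083, -0.054, 0, 0]
    - [-0.083, -0.054, 0, 0]

```text
t: 14.82
ee_pos: [0.5983, -0.1815, 0.147]
ee_rot: [0.093, 0.996, 0.003, 0.005]
force: [0.4, -0.6, -0.3]
opening: -0.003
```

```bash
python3 - <<'E'
from h import *
s=manip.sense();M=R.from_quat(s['ee_rot']).as_matrix();print(s['ee_pos'],s['force'],s['opening'],M.round(3))
print(M[:,:2].T@(s['ee_pos']-[.5434,-.040,.1486]))
im=eyes.read_camera('scene');crop(im,110,120,160,120,5,'pics/s14.png')
E
```

```text
[ 0.59826474 -0.18151753  0.14703775] [ 0.36109479 -0.58428526 -0.34964972] -0.0025928903553021697 [[-0.983  0.185  0.01 ]
 [ 0.185  0.983  0.006]
 [-0.009  0.008 -1.   ]]
[-0.08004613 -0.12896026]
```

View pics/s14.png

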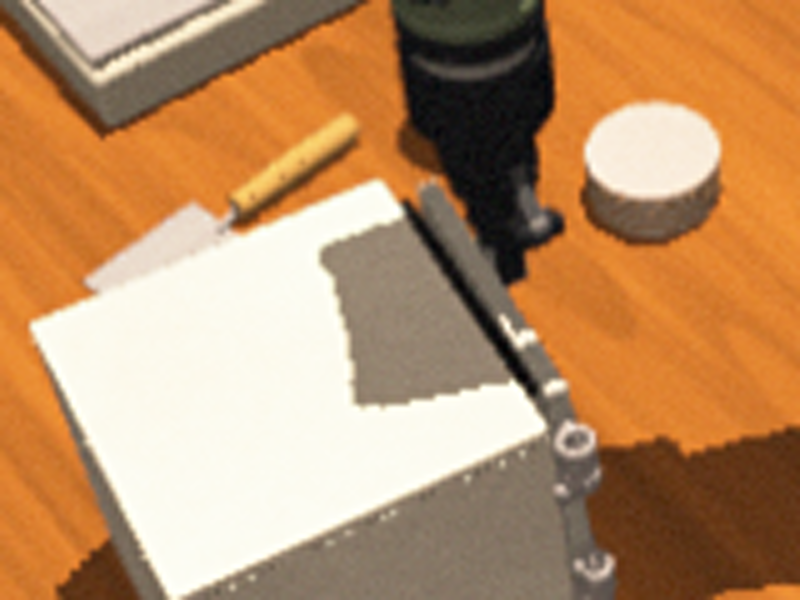

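send_rows:
  plan:
    - [-0.002, 0, 0, 0]
    - [-0.004, 0, 0, 0]
    - [-0.006, 0, 0, 0]
    - [-0.008, 0, 0, 0]
    - [-0.008, 0, 0, 0]
    - [-0.008, 0, 0, 0]

```text
t: 15.37
ee_pos: [0.603, -0.1822, 0.1468]
ee_rot: [0.093, 0.996, 0.004, 0.001]
force: [-7.7, 0.9, 6.2]
opening: -0.001
```

```bash
python3 - <<'E'
from h import *
s=manip.sense();M=R.from_quat(s['ee_rot']).as_matrix();print(s['ee_pos'],s['force'])
print(M[:,:2].T@(s['ee_pos']-[.5434,-.040,.1486]))
E
```

```text
[ 0.60298066 -0.1822065   0.1468353 ] [-7.69678641  0.90825153  6.20257615]
[-0.0847966 -0.1287809]
```

send_rows:
  plan:
    - [-0.002, 0, 0, 0]
    - [-0.004, 0, 0, 0]
    - [-0.005, 0, 0, 0]
    - [-0.005, 0, 0, 0]
    - [-0.005, 0, 0, 0]

```text
t: 15.78
ee_pos: [0.6029, -0.1822, 0.147]
ee_rot: [0.093, 0.996, 0.005, -0.005]
force: [-15.3, 2.4, 10.3]
opening: 0.002
```

send_rows:
  plan:
    - [0.003, 0, 0, 0]
    - [0.008, 0, 0, 0]
    - [0.02, 0, 0, 0]
    - [0.04, 0, 0, 0]
    - [0.06, 0, -0.005, 0]
    - [0.08, 0, -0.02, 0]
    - [0.1, 0, -0.05, 0]
    - [0.12, 0.03, -0.08, 0]
    - [0.13, 0.06, -0.1, 0]
    - [0.13, 0.09, -0.12, 0]
    - [0.13, 0.12, -0.13, 0]
    - [0.13, 0.14, -0.13, 0]
    - [0.13, 0.15, -0.13, 0]
    - [0.13, 0.15, -0.13, 0]

```text
t: 16.95
ee_pos: [0.5043, -0.0104, 0.2797]
ee_rot: [0.091, 0.996, 0.005, -0.005]
force: [-0.2, -0.7, -0.1]
opening: 0.001
```

```bash
python3 - <<'E'
from h import *
s=manip.sense();print(s['ee_pos'],s['force'],s['t'])
im=eyes.read_camera('scene');cv2.imwrite('pics/scene15.png',im[:,:,::-1]);crop(im,110,140,130,130,5,'pics/s15.png')
im=eyes.read_camera('top');cv2.imwrite('pics/top15.png',im[:,:,::-1]);crop(im,285,65,110,110,5,'pics/t15.png')
E
```

```text
[ 0.50429304 -0.01040731  0.27971255] [-0.17077434 -0.7168096  -0.11243065] 16.95
```

View pics/s15.png

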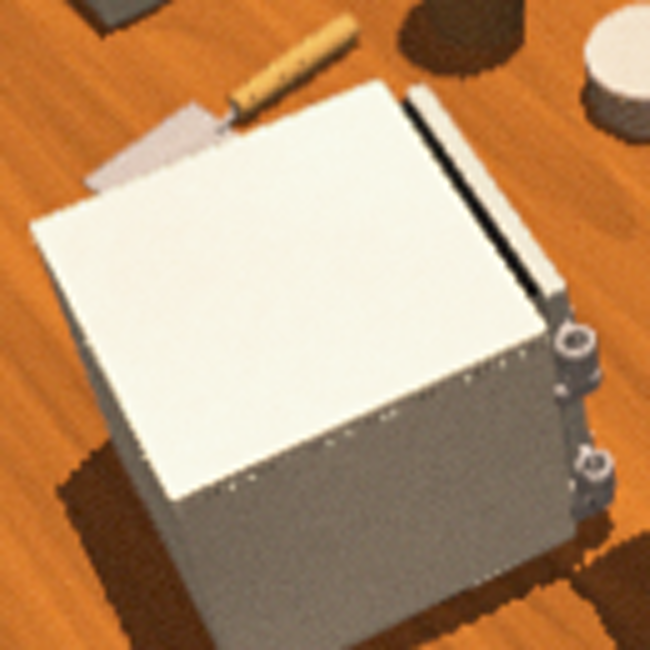

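View pics/t15.png

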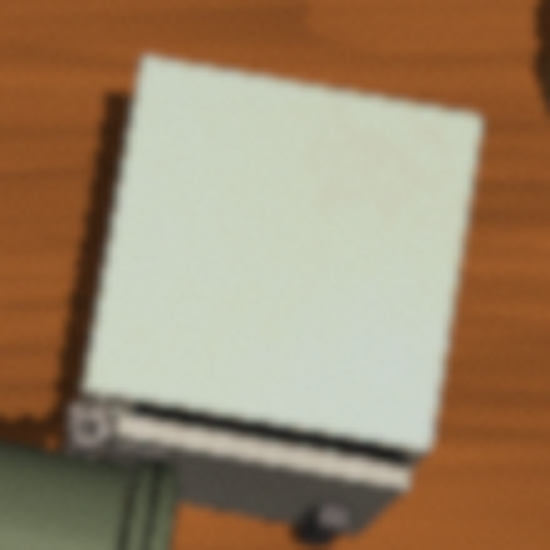

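View pics/top15.png

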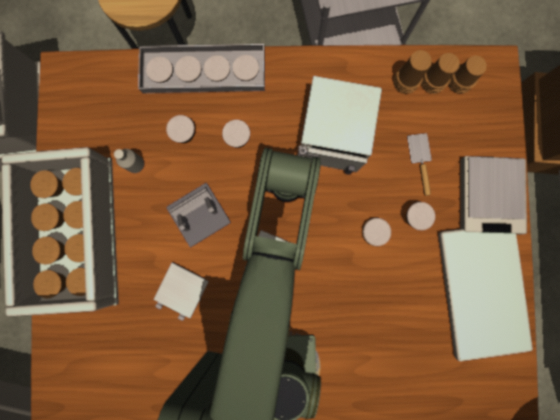

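```bash
python3 - <<'E'
from h import *
Pt=eyes.camera_params('top');Ps=eyes.camera_params('scene')
fs=lambda u,v:((u+.5)/5-.5+110,(v+.5)/5-.5+140); ft=lambda u,v:((u+.5)/5-.5+285,(v+.5)/5-.5+65)
def deg(a,b): d=b-a; return np.degrees(np.arctan2(d[1],d[0]))
for P,f,cab,door in ((Ps,fs,[(547,325),(384,80)],[(556,290),(417,90)]),(Pt,ft,[(84,394),(432,450)],[(117,428),(410,474)])):
    c=[onplane(P,f(*p),.186) for p in cab]; d=[onplane(P,f(*p),.182) for p in door]
    print('cab',deg(*c),'door',deg(*d),np.linalg.norm(d[0]-d[1]))
    u=(c[1]-c[0])/np.linalg.norm(c[1]-c[0]); n=np.array([-u[1],u[0],0]); n=n if n[0]<0 else -n
    print('dist of door mid-plane ahead of front: hinge end, free end',[(x-c[0])@n for x in d])
E
```

```text
cab -101.2766422638203 door -100.6742185652652 0.1618356924815019
dist of door mid-plane ahead of front: hinge end, free end [np.float64(0.015050292306543785), np.float64(0.013348738353697553)]
cab -100.09804386653974 door -99.87180996105818 0.16819248345231858
dist of door mid-plane ahead of front: hinge end, free end [np.float64(0.015493277262462317), np.float64(0.014829166505033603)]
```

```bash
python3 -c "
from workcell import manip
print(manip.job_done())"
```

```text
the job is handed in; nothing more can be done
None
```

The door is out of the rack, hanging on both hinge pins and shut against the seal. I handed the job in at about 17 s of the 72 s allowed. No verdict comes back, so what follows rests on my own checks.

**How it went**
- I pinched the middle of the top edge with the tool vertical, because the moves offer no tilt. The door straightened between the pads as it was drawn out of the rack.
- I hung it about 90° open and lowered it until it stopped hard: pressing with about 15 N more moved it only 0.2 mm. I then let go and backed off.
- I pushed the outer face with the shut fingers until the seal resisted with about 15 N, then withdrew well clear.

**Last checks**
- **Shut:** both the scene and top cameras show the door parallel to the cabinet front within about 0.6°. Its mid-plane stands 13–15.5 mm ahead of the front face, against 16 mm nominal, so the free edge should be well inside the 15 mm limit.
- **Seated height:** in the scene picture the upper knuckle looked about 3 mm high, while the lower one read fully down. The door is rigid, so I took this as pixel and calibration error; the 5 mm limit would cover it anyway.
- **Camera disagreement:** the two cameras differed by about 5 mm in absolute position near the hinge. I aligned the door by knuckle-to-pin differences, which agreed within about 1 mm.
- **Bystanders:** the cups, bottle, lids and spatula look unmoved in the last pictures; I judged this by eye and did not measure it.

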